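Prop the wall unit with a side-wind jack

ROBOT

A 6-joint arm with a two-finger parallel gripper is mounted at the origin on the work surface; the furniture and walls round the work are solid. World frame = base frame: x ahead of the robot, y to its left, z up, the work surface at z = 0. Lengths are in m, angles in rad, forces in N, time in s.
With the tool pointing down it reaches from about 0.35 to 1 m from the base axis. Payload 7.1 kg.
Tool frame: the origin (TCP) lies between the finger pads; the fingertips stand 22 mm ahead of it and the grasp point (between the pads) lies 3 mm ahead of it; z points along the fingers, y is the line along which they close (so a half turn about z gives the same grasp; the last joint's range is limited). The gripper opens to 85 mm and grips with 20 to 120 N. Pads are 22 mm wide; open, the fingers measure 114 mm over their backs; the gripper's body (76 mm by 85 mm) begins 54 mm behind the grasp point. The pads swing forward as they close: fully open they stand 13 mm farther back than shut.
Start: joints at [-1.256, 0.423, 1.63, -0, 1.089, -0.019], TCP at [0.205, -0.59, 0.253] pointing down, gripper open.
Joint ranges: [-3, 3], [-0.9, 2.11], [0.09, 2.58], [-1.31, 4.45], [0.11, 2.69], [-2.54, 2.54]. Speed limits (rad/s): [2.39, 2.39, 3.01, 3.14, 3.14, 3.14].

INTERFACE

Orientations are given as a rotation vector (axis times angle).
In Python, from rig import manip gives the robot as it stands. The module is installed in compiled form; this text tells all that it offers. Calls block until the motion is done:
- manip.move_to(position, orientation): joint-space move of the TCP to a pose.
- manip.servo_line(position, orientation=None, rate=0.15): straight line of the TCP; orientation=None keeps the orientation; rate is the mean speed in m/s.
- manip.set_joints(angles): joint-space move.
- manip.command_gripper(opening, f_grip=None): finger opening in m; f_grip is the grip in N (None keeps the last); returns when the fingers have stopped.
- manip.hold(seconds).
- manip.solve_ik(position, orientation): joint angles nearest the present ones, or None.
- manip.camera(name): name is "scene" or "top" or "wrist"; returns a dict with "image" (400x640x3 uint8, red, green, blue), "fx", "fy", "cx", "cy" (pixels), "cam_to_world" (4x4, takes a point from camera to world coordinates); the wrist camera has in their place "mount" (4x4, takes a point from camera to tool coordinates, whose origin is the TCP and whose axes are the flange's). Camera axes: x right, y down, z forward; pixel columns grow to the right and rows downward; lengths in m; the calibration is good to about 2 mm. A picture is of the moment at which its call begins: read the wrist's pose just before it. There is no depth.
A pose or a line that the arm cannot do raises manip.IKError and nothing moves.
- manip.sign_off(): hands the job in; it is judged then, once.
Readings, each from a call of its own:
- manip.get_time(): time.
- manip.get_joint_positions(): joint angles.
- manip.get_joint_vel(): joint speeds.
- manip.get_tau(): joint torques, N m.
- manip.get_position(): TCP position.
- manip.get_ee_rot(): TCP orientation.
- manip.get_contact_force(): force on the tool from outside, world axes, zero at the start.
- manip.get_torque(): the same for the moment, N m.
- manip.get_width(): finger opening in m.
- manip.get_grip_force(): force on a finger pad.
Only numpy, scipy, OpenCV 4.12 (cv2) and the standard library are available. Lean on these libraries where they do the work, as an engineer would, in place of code of your own. Each camera call takes 0.05 s, during which the arm holds its last target. There are 200 camera calls.

TASK

The wall unit on the right is coming off its wall fixings, so the jack standing under it must carry it first. Take the loose crank handle, push its square socket fully home on the jack's shaft, and wind the jack up (clockwise) until its rubber pad meets the underside of the wall unit and then a quarter to half a turn more, so that it bears firmly without straining the unit. Leave the crank on the shaft, and do not shove the jack out of place or disturb the things standing about.

Things in the scene. Friction and masses are not known exactly. Their poses are not given: they have to be found in the camera images.
- jack: Grey prop jack, loose, about 4 kg, under the right-hand wall unit: foot plate 215 x 130 x 10 mm, column 60 x 60 mm, gear housing with a shaft that points to the robot. Origin on the worktop under the column's middle; z up, x away from the robot along the shaft (the shaft points to -x), within 0.12 rad of world x. A level push over about 25 N on the shaft shoves or rocks it.
- shaft_collar (a point): Centre of the front face of the 32 mm collar on the jack's shaft, 125 mm above the worktop, 135 mm before the jack's origin. From this face a 13.5 mm square runs 26 mm towards the robot, then a round nose. The square starts at any angle. One turn clockwise, as the robot sees it, lifts the pad 12 mm; 0.2 N m of friction holds the shaft where it is left.
- shaft_nose (a point): Tip of the shaft's round nose, on its axis, 37 mm before the collar's face (towards the robot). The nose is 14.5 mm thick and 11 mm long, its last 4 mm tapered to 9 mm.
- jack_pad: Black rubber pad on the jack's head, 100 x 85 mm; origin: middle of its top. Starts 14 to 36 mm below the wall unit's flat underside, which is 505 mm above the worktop. The rubber yields 1 mm per 40 N: a quarter turn past touch gives about 120 N and adds about 4 N to the pull at the crank's grip (running free: under 4 N, under 2.5 N when stopped). Over 400 N strains the unit.
- crank: Loose crank handle, 0.27 kg, steel with a brown wooden grip, lying flat left of the jack. x along the socket's hole, out of its mouth (within 0.5 rad of world x), y along the arm from socket to grip, z up as it lies. Socket: square tube 27 x 27 mm, hole 16 mm square, 38 mm deep. Origin: middle of the hole's bottom, 13.5 mm below its axis.
- crank_mouth (a point): Centre of the mouth of the crank's socket, on its axis (crank frame 38, 0, 13.5 mm); the hole is flared to 22 mm over its last 6 mm. Fully home it touches the collar's face. Four positions in a turn fit the square shaft, each with about 10 degrees of play either way; elsewhere the socket stops about 18 to 26 mm short.
- crank_elbow (a point): Where the crank's arm, a flat bar 20 x 7 mm behind the socket, meets the grip's pin (crank frame -3.5, 55, 13.5 mm). The arm measures 55 mm from the socket's axis to the grip's axis.
- crank_grip (a point): Middle of the grip, on its axis (crank frame -62, 55, 13.5 mm): round, 27 mm thick, 94 mm long, parallel to the socket. It turns freely on its pin: lifted by it alone, the arm swings down and the socket hangs 55 mm below the grip, still facing along the crank's x. Held so, the crank is wound without turning the hand.
- beans: A food tin 75 mm across, 110 mm high, standing left; origin under its middle. To be left alone.
- jam: A jam jar with a yellow lid, 71 mm across, 110 mm high, standing left; origin under its middle. To be left alone.
- salt: A small salt shaker 44 mm across, 90 mm high, standing between the crank and the jack; origin under its middle. To be left alone.
- oregano: A spice jar with a black cap, 41 mm across, 105 mm high, standing behind the crank; origin under its middle. To be left alone.
Mind the look-alikes: they are no part of the job. Of the things shaped like the crank, the steel one is meant.

How it is judged:
On the way, in this order (a step that is already met when the one before it is completed fails the run):
1. the crank's socket is fully home on the jack's shaft (distance between crank_mouth and shaft_collar below 0.009 m and angle between the x axis of crank and the x axis of jack, either way round below 0.2 rad), for 0.2 s.
2. the jack's pad bears on the underside of the wall unit (all of step 1 and contact force between jack_pad and anything else above 25 N), for 0.2 s.
At the end, for the whole second after the job is handed in: The pad bears on the wall unit's underside with 25 to 400 N; the crank is on the shaft with its mouth within 9 mm of the collar and in line within 0.2 rad; the jack stands upright (within 0.04 rad) and within 10 mm of where it stood (all of step 2 and contact force between jack_pad and anything else below 400 N and distance of jack from where it was at the start of the episode below 0.01 m and angle between jack's own z axis and vertical below 0.04 rad); the robot touches nothing.
It fails at once if the jack strains the wall unit (contact force between jack_pad and anything else above 400 N).
It fails at once if the jack is shoved more than 10 mm out of its place or rocked (distance of jack from where it was at the start of the episode above 0.01 m or angle between jack's own z axis and vertical above 0.06 rad).
It fails at once if a tin, jar or shaker is moved more than 20 mm (distance of any of beans, jam, salt, oregano from where it was at the start of the episode above 0.02 m).
It also fails if it takes over 72 s, if anything falls off the work surface, if the arm or the gripper's body presses on something with over 40 N, if the wrist force passes 120 N, or if a joint passes its speed limit or range.

## Working session

There is one attempt and no reset: what is moved stays moved. The work goes in short steps, each a Python script; the robot and the scene stay as the last script left them, time stands still between calls to the robot, and variables do not carry over. Pictures are saved under pics/ and viewed, at most 10 in all, crops included, and the job is handed in when it is done.

```bash
mkdir -p pics; cat > h.py <<'E'
import numpy as np, cv2, json
from scipy.spatial.transform import Rotation as R
from rig import manip as m
def snap(name,fn):
    p=np.array(m.get_position()); r=R.from_rotvec(m.get_ee_rot()).as_matrix()
    c=m.camera(name); T=np.eye(4)
    if name=="wrist":
        T[:3,:3]=r; T[:3,3]=p; T=T@np.array(c["mount"])
    else: T=np.array(c["cam_to_world"])
    cv2.imwrite(f"pics/{fn}.png",c["image"][:,:,::-1])
    json.dump(dict(T=T.tolist(),k=[c["fx"],c["fy"],c["cx"],c["cy"]]),open(f"pics/{fn}.json","w"))
    return c["image"],T
def ray(fn,u,v):
    d=json.load(open(f"pics/{fn}.json")); fx,fy,cx,cy=d["k"]; T=np.array(d["T"])
    return T[:3,3],T[:3,:3]@np.array([(u-cx)/fx,(v-cy)/fy,1])
def atz(fn,u,v,z):
    o,d=ray(fn,u,v); return o+d*(z-o[2])/d[2]
def proj(fn,P):
    d=json.load(open(f"pics/{fn}.json")); fx,fy,cx,cy=d["k"]; q=np.linalg.inv(np.array(d["T"]))@np.append(P,1)
    return np.array([fx*q[0]/q[2]+cx,fy*q[1]/q[2]+cy])
E
python3 - <<'E'
from h import *
for n in ("scene","top","wrist"):
    i,T=snap(n,n+"0"); print(n,T.round(3).tolist(),json.load(open(f"pics/{n}0.json"))["k"])
print(R.from_rotvec(m.get_ee_rot()).as_matrix().round(2).tolist(), m.get_time())
E
```

```text
scene [[0.579, -0.31, 0.754, -0.908], [-0.816, -0.231, 0.53, -1.029], [0.01, -0.922, -0.387, 0.995], [0.0, 0.0, 0.0, 1.0]] [520.6753426499299, 520.6753426499299, 322.33495837803537, 198.3391154903613]
top [[0.376, -0.71, 0.596, -0.607], [-0.927, -0.294, 0.234, -0.517], [0.009, -0.64, -0.768, 1.695], [0.0, 0.0, 0.0, 1.0]] [505.8218771350154, 505.8218771350154, 312.02003872437115, 201.10012802029544]
wrist [[0.328, -0.907, -0.265, 0.274], [-0.945, -0.315, -0.09, -0.567], [-0.002, 0.28, -0.96, 0.373], [0.0, 0.0, 0.0, 1.0]] [311.8044184238014, 311.8044184238014, 325.01236408372773, 196.4151757468934]
[[0.94, 0.33, -0.0], [0.33, -0.94, 0.0], [0.0, -0.0, -1.0]] 0.15
```

View pics/scene0.png

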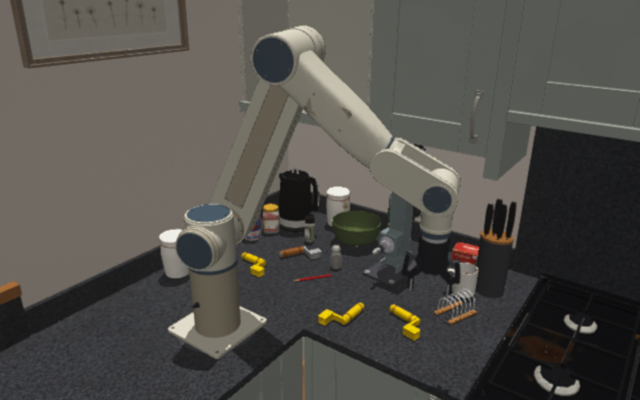

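View pics/top0.png

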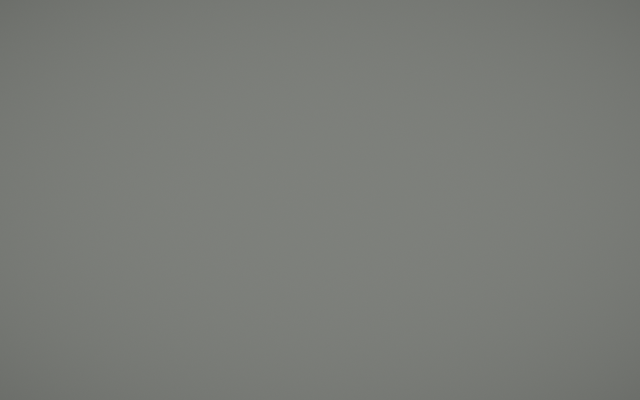

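The scene shows the steel crank with its brown grip at (300,252), socket end near (313,255). Look-alikes are the yellow cranks at (255,264), (342,315) and (405,320), plus a red pencil at (314,278). Salt is at (336,258), oregano at (310,228), and the jack's shaft at about (378,246). The top view is blocked by the arm, so I'll look again with the wrist camera.

```bash
python3 - <<'E'
from h import *
for u,v,z in ((313,255,.0135),(285,252,.0135),(336,270,0),(310,242,0),(378,246,.125)): print(u,v,atz("scene0",u,v,z).round(3))
c=atz("scene0",300,252,.0135)
# tool down, camera: keep tool orientation with yaw so x-axis of tool -> world x
M=np.array(m.camera("wrist")["mount"]); print(M.round(3).tolist())
r=R.from_matrix(np.array([[1,0,0],[0,-1,0],[0,0,-1.]]))
for dx in (-.12,-.16):
  for z in (.38,.33):
    p=[c[0]+dx,c[1]-.08,z]; q=m.solve_ik(p,r.as_rotvec()); print(p,None if q is None else np.round(q,2))
E
```

```text
313 255 [0.522 0.018 0.013]
285 252 [0.476 0.12  0.013]
336 270 [ 0.5   -0.105  0.   ]
310 242 [0.623 0.107 0.   ]
378 246 [ 0.549 -0.248  0.125]
[[0.0, -0.96, -0.28, 0.073], [1.0, 0.0, -0.001, 0.001], [0.001, -0.28, 0.96, -0.12], [0.0, 0.0, 0.0, 1.0]]
[np.float64(0.39107240291933343), np.float64(-0.007247847960521955), 0.38] [-0.05 -0.09  1.95 -0.    1.28  1.52]
[np.float64(0.39107240291933343), np.float64(-0.007247847960521955), 0.33] [-0.05 -0.04  2.02 -0.    1.16  1.52]
[np.float64(0.3510724029193334), np.float64(-0.007247847960521955), 0.38] [-0.05 -0.17  2.02 -0.    1.29  1.52]
[np.float64(0.3510724029193334), np.float64(-0.007247847960521955), 0.33] [-0.05 -0.11  2.09 -0.    1.16  1.52]
```

```bash
python3 - <<'E'
from h import *
r=R.from_matrix(np.array([[1,0,0],[0,-1,0],[0,0,-1.]])).as_rotvec()
m.move_to([.38,-.03,.38],r)
m.servo_line([.42,-.08,.38],r,rate=.2)
snap("wrist","w1"); i,_=snap("top","t1"); print(m.get_time(),i.std())
E
```

```text
2.9167 3.857729797069762
```

View pics/w1.png

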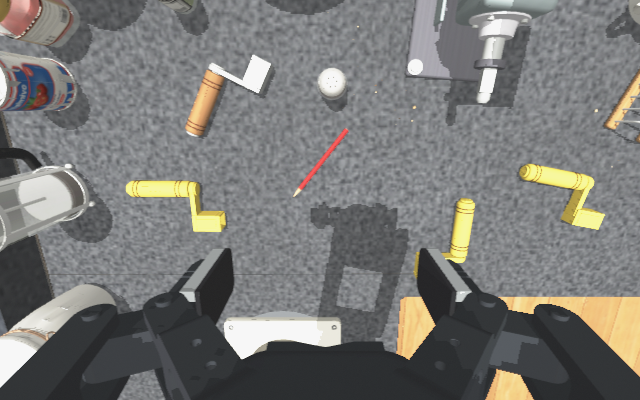

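View pics/t1.png

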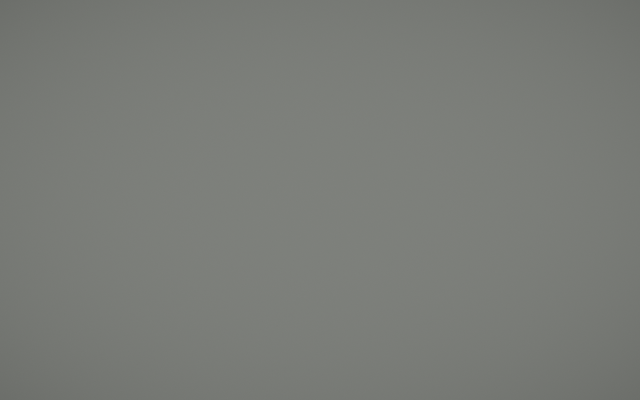

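The wrist view shows the steel crank: brown grip from (216,70) to (198,133), arm to about (243,82), socket at (258,74). The look-alikes are yellow, at (165,190), (565,190) and (460,230). Salt is at (332,82) and the jack's shaft runs from (497,25) to (484,98), nose down. The top camera is still blocked. One close crop to confirm the choice.

```bash
python3 - <<'E'
import cv2,numpy as np
i=cv2.imread("pics/w1.png"); a=cv2.resize(i[40:145,175:355],None,fx=4.4,fy=4.4,interpolation=3)[:,:792]
b=cv2.resize(i[0:115,400:560],None,fx=4.4,fy=4.4,interpolation=3)
cv2.imwrite("pics/c1.png",a); cv2.imwrite("pics/c2.png",b)
E
```

```text
(no output)
```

View pics/c1.png

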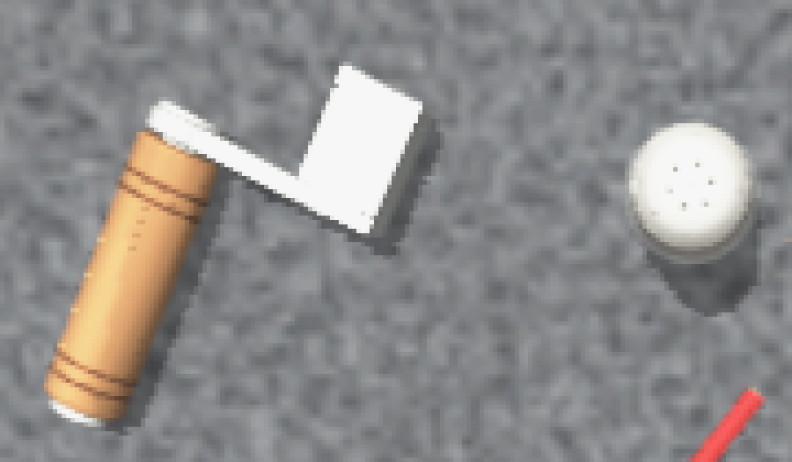

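View pics/c2.png

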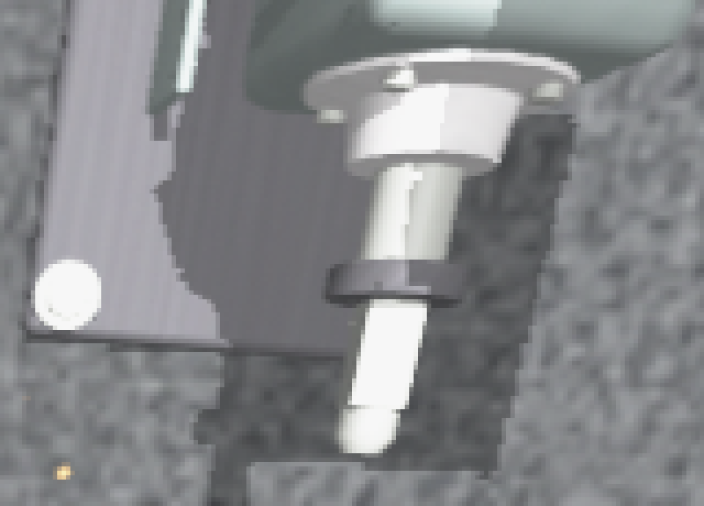

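The crop confirms the steel crank with the brown grip: socket mouth at its top edge, (253–271, 55–63). The shaft's collar is near (490,69) and the nose tip near (483,103). Next I fit the poses.

```bash
python3 - <<'E'
from h import *
from scipy.optimize import least_squares
s=lambda u,v:(175+u/4.4,40+v/4.4)
obs=[((38,13.5,27),s(345,65)),((38,-13.5,27),s(422,103)),((0,-13.5,27),s(370,235)),((0,13.5,27),s(298,178)),
     ((-15,55,13.5),s(178,146)),((-109,55,13.5),s(87,402))]
W=lambda q,p:np.append(np.array(q[:2])+R.from_euler('z',q[2]).as_matrix()[:2,:2]@(np.array(p[:2])/1e3),p[2]/1e3)
f=lambda q:np.concatenate([proj("w1",W(q,p))-np.array(o) for p,o in obs])
o=least_squares(f,[.52,.02,-.4]); q=o.x; print(q.round(4),f(q).round(1))
print("grip",W(q,(-62,55,13.5)),"mouth",W(q,(38,0,13.5)))
t=lambda u,v:(400+u/4.4,v/4.4)
N=atz("w1",*t(365,452),.125)
for z in (.125,.132,.141): print("collar",z,atz("w1",*t(397,303),z).round(4))
C=atz("w1",*t(397,303),.132); print("nose",N.round(4),np.hypot(*(C-N)[:2]),"yaw",np.arctan2(*(C-N)[1::-1]))
print("salt",atz("w1",332,82,.085).round(3),"oregano",atz("w1",180,3,.1).round(3), atz("w1",165,190,.0135).round(3))
print("foot corner",atz("w1",*t(28,338),.01).round(4),atz("w1",*t(345,355),.01).round(4))
json.dump(list(q),open("crank.json","w"))
E
```

```text
[ 0.521   0.0242 -0.5013] [ 1.  -0.4  0.9  1.   1.2 -3.9  0.4 -0.6 -0.2  2.5 -3.6  1.8]
grip [0.49302101 0.10221992 0.0135    ] mouth [0.55428373 0.00592932 0.0135    ]
collar 0.125 [ 0.5313 -0.2652  0.125 ]
collar 0.132 [ 0.5306 -0.2617  0.132 ]
collar 0.141 [ 0.5297 -0.2573  0.141 ]
nose [ 0.4951 -0.2622  0.125 ] 0.03549776042061344 yaw 0.011812629259497866
salt [ 0.521 -0.089  0.085] oregano [0.604 0.083 0.1  ] [0.362 0.178 0.014]
foot corner [ 0.5324 -0.2001  0.01  ] [ 0.5269 -0.3067  0.01  ]
```

```bash
python3 - <<'E'
from h import *
from scipy.optimize import least_squares
s=lambda u,v:(175+u/4.4,40+v/4.4)
obs=[((38,13.5,27),s(345,65)),((38,-13.5,27),s(422,103)),((0,13.5,27),s(298,178)),((-15,55,13.5),s(178,146)),((-109,55,13.5),s(89,405))]
W=lambda q,p:np.append(np.array(q[:2])+R.from_euler('z',q[2]).as_matrix()[:2,:2]@(np.array(p[:2])/1e3),p[2]/1e3)
f=lambda q:np.concatenate([proj("w1",W(q,p))-np.array(o) for p,o in obs])
q=least_squares(f,[.52,.02,-.4]).x; print(q.round(4),f(q).round(1))
a=atz("w1",*s(178,146),.0135);b=atz("w1",*s(89,405),.0135); print(a,b,np.linalg.norm(a-b),"grip yaw",np.arctan2(*(a-b)[1::-1]))
yaw=(q[2]+np.arctan2(*(a-b)[1::-1]))/2
g=(a+b)/2-.004*np.array([np.cos(yaw),np.sin(yaw),0]); print("grasp",g,yaw)
rot=(R.from_euler('z',yaw)*R.from_matrix(np.diag([1,-1,-1.]))).as_rotvec()
m.command_gripper(.07)
m.move_to([g[0],g[1],.14],rot)
snap("wrist","w2"); print(m.get_time(), m.get_contact_force())
json.dump(dict(g=g.tolist(),yaw=yaw),open("grasp.json","w"))
i=cv2.imread("pics/w2.png"); cv2.imwrite("pics/c3.png",cv2.resize(i,None,fx=1.25,fy=1.25))
E
```

```text
[ 0.5223  0.0236 -0.4831] [ 0.8 -1.5  1.  -0.4  0.7 -1.4  0.   2.3 -2.7  1.5]
[0.53765671 0.07895439 0.0135    ] [0.4535109  0.11844487 0.0135    ] 0.0929516790425979 grip yaw -0.43879570751018704
grasp [0.49200131 0.10047888 0.0135    ] -0.4609644884200132
4.4583 [-0.55964255 -0.80666237 -0.16792503]
```

View pics/c3.png

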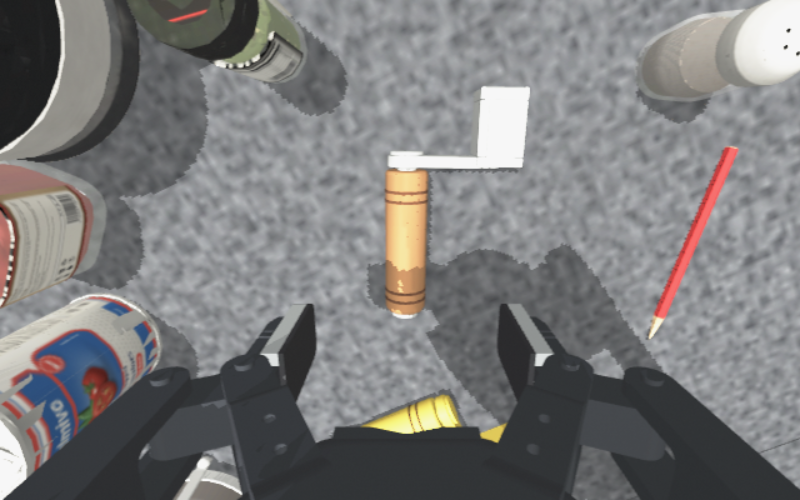

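The crank is centred between the open fingers and aligned with them: grip from (404,315) to (406,168), scaled picture. Nothing is in the fingers' way, so I grasp and lift.

```bash
python3 - <<'E'
from h import *
G=json.load(open("grasp.json")); yaw=G["yaw"]
a=atz("w2",406/1.25,168/1.25,.0135);b=atz("w2",404.5/1.25,313/1.25,.0135)
print(a,b,np.linalg.norm(a-b),np.arctan2(*(a-b)[1::-1]))
yaw=np.arctan2(*(a-b)[1::-1]); ax=np.array([np.cos(yaw),np.sin(yaw),0])
g=a-ax*.051   # pads 66 mm behind hole bottom
rot=(R.from_euler('z',yaw)*R.from_matrix(np.diag([1,-1,-1.]))).as_rotvec()
print(g,yaw)
m.servo_line([g[0],g[1],.0255],rot,rate=.12)
print(m.get_contact_force())
m.command_gripper(.015,f_grip=70); print(m.get_width(),m.get_grip_force(),m.get_position())
m.servo_line([g[0],g[1],.22],rate=.1)
print(m.get_contact_force(),m.get_time(),m.get_width())
# back off and across, keeping clear of salt
yj=-.06; rj=(R.from_euler('z',yj)*R.from_matrix(np.diag([1,-1,-1.]))).as_rotvec()
m.servo_line([.40,.02,.24],rj,rate=.15)
m.servo_line([.35,-.255,.20],rj,rate=.15)
m.hold(.5); snap("wrist","w3"); print(m.get_time(),m.get_position(),m.get_contact_force())
cv2.imwrite("pics/c4.png",cv2.resize(cv2.imread("pics/w3.png")[0:300,140:540],None,fx=2,fy=2,interpolation=3))
E
```

```text
[0.53884043 0.07838827 0.0135    ] [0.45031476 0.1234887  0.0135    ] 0.09935212141014949 -0.4711882577734403
[0.49339793 0.10153948 0.0135    ] -0.4711882577734403
[0.22934374 0.27955857 0.29758417]
0.024515660065421947 68.28321397304535 [0.49373448 0.10163803 0.02627645]
[-0.45521566 -0.79406433 -2.5147991 ] 8.1417 0.024458679354727546
11.7083 [ 0.34997946 -0.2549727   0.19999476] [ 0.82800477 -0.88917729 -2.3017824 ]
```

View pics/c4.png

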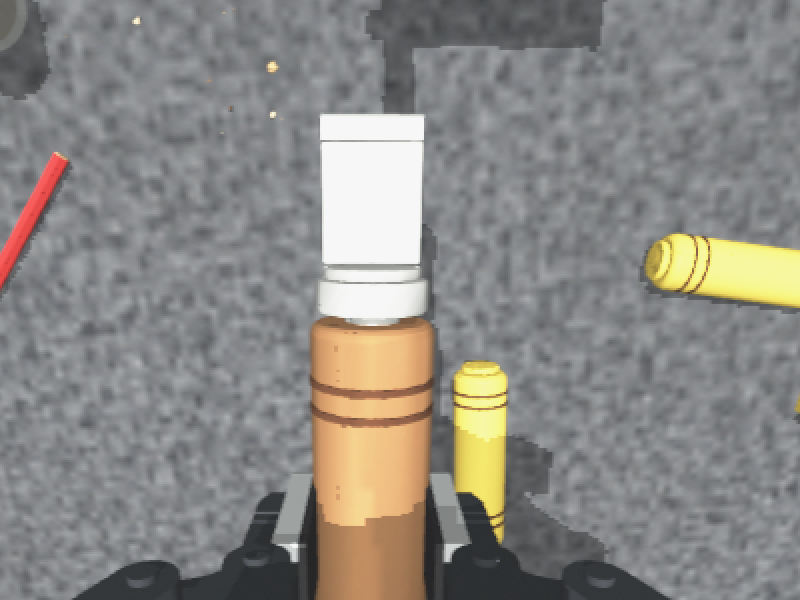

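The crank hangs straight below its grip, socket forward: front edge at pixels (300–352, 57), back edge at row 132. It is in line with the tool. I'll refine its pose in the tool frame from this picture.

```bash
python3 - <<'E'
from h import *
from scipy.optimize import least_squares
d=json.load(open("pics/w3.json")); M=np.array(m.camera("wrist")["mount"]); fx,fy,cx,cy=d["k"]
s=lambda u,v:np.array((140+u/2,v/2))
obs=[((38,13.5,-13.5),s(320,115)),((38,13.5,13.5),s(424,115)),((0,13.5,-13.5),s(321.5,264)),((0,13.5,13.5),s(421.5,264)),((-15,55,-13.5),s(311,330)),((-15,55,13.5),s(434,330))]
B=np.array([[1,0,0],[0,0,1],[0,-1,0]],float)  # columns: crank x,y,z in tool
def P(q,p):
    A=R.from_euler('zyx',[q[3],q[4],q[5]]).as_matrix()@B
    t=np.array(q[:3])+A@((np.array(p)-[-66,55,0])/1e3)  # q[:3]: grip axis pt
    c=np.linalg.inv(M)@np.append(t,1); return np.array([fx*c[0]/c[2]+cx,fy*c[1]/c[2]+cy])
f=lambda q:np.concatenate([P(q,p)-o for p,o in obs]+[[20*q[5]]])
o=least_squares(f,[0,0,.0,0,0,0]); print(o.x.round(4),f(o.x).round(1))
E
```

```text
[-0.0023  0.0005  0.0061  0.0015 -0.1017  0.0032] [ 0.3  0.3 -0.4  0.4  0.5 -0.5 -0.3 -0.5 -0.9  0.1  0.9  0.2  0.1]
```

```bash
python3 - <<'E'
from h import *
from scipy.optimize import least_squares
d=json.load(open("pics/w3.json")); M=np.array(m.camera("wrist")["mount"]); fx,fy,cx,cy=d["k"]
im=cv2.imread("pics/w3.png").astype(int)
# exact edges: print row spans of the white socket / grip, and column transitions
for r in (60,66,75,90,105,120,130,136,142,150,156,165,175,185,200,210):
    row=im[r]; 
    g=np.abs(np.diff(row[280:375].sum(1))); k=np.argsort(g)[-4:]+280; print(r,sorted(k.tolist()),row[326].tolist())
s=lambda u,v:np.array((140+u/2,v/2))
obs=[((38,13.5,-13.5),s(320,115)),((38,13.5,13.5),s(424,115)),((0,13.5,-13.5),s(321.5,264)),((0,13.5,13.5),s(421.5,264)),((-15,55,-13.5),s(311,330)),((-15,55,13.5),s(434,330))]
B=np.array([[1,0,0],[0,0,1],[0,-1,0]],float)
def P(q,p):
    A=R.from_euler('zyx',[q[3],q[4],q[5]]).as_matrix()@B
    t=np.array(q[:3])+A@((np.array(p)-[-66,55,0])/1e3)
    c=np.linalg.inv(M)@np.append(t,1); return np.array([fx*c[0]/c[2]+cx,fy*c[1]/c[2]+cy])
for pit in (0,-.05,-.1,-.15):
    f=lambda q:np.concatenate([P([*q[:4],pit,0],p)-o for p,o in obs])
    o=least_squares(f,[0,0,.0,0]); print(pit,o.x.round(4),f(o.x).round(1))
snap("scene","s2"); im=cv2.imread("pics/s2.png"); 
d=json.load(open("pics/s2.json"))
p=np.array(m.get_position()); print(p, "pred grip/mouth px level", proj("s2",p+[0,0,-.008]), proj("s2",p+[.104,-.006,-.063]), proj("s2",[.495,-.262,.125]))
cv2.imwrite("pics/c5.png",cv2.resize(im[170:290,300:460],None,fx=5,fy=5,interpolation=3))
E
```

```text
60 [299, 351, 352, 372] [247, 247, 247]
66 [289, 298, 299, 351] [247, 247, 247]
75 [299, 300, 350, 351] [247, 247, 247]
90 [299, 300, 350, 351] [247, 247, 247]
105 [300, 301, 349, 350] [247, 247, 247]
120 [300, 349, 350, 357] [247, 247, 247]
130 [300, 301, 349, 355] [247, 247, 247]
136 [302, 348, 349, 350] [247, 247, 247]
142 [298, 299, 352, 353] [235, 238, 237]
150 [298, 299, 352, 353] [247, 247, 247]
156 [299, 300, 350, 351] [247, 247, 247]
165 [354, 355, 358, 359] [102, 147, 201]
175 [308, 354, 360, 361] [140, 205, 244]
185 [307, 309, 360, 371] [139, 203, 244]
200 [294, 354, 359, 367] [139, 203, 243]
210 [354, 365, 366, 367] [81, 109, 164]
0 [-0.006   0.0006  0.0231 -0.0007] [ 1.2  0.  -1.3 -0.   1.9 -3.4 -1.5 -3.5  1.6  2.8 -1.9  2.8]
-0.05 [-0.0043  0.0005  0.0147 -0.0005] [ 0.8  0.1 -0.9  0.   1.3 -2.  -0.9 -2.1  0.4  1.6 -0.6  1.6]
-0.1 [-0.0024  0.0005  0.0064 -0.0004] [ 0.3  0.3 -0.4  0.3  0.6 -0.5 -0.2 -0.6 -1.   0.2  0.8  0.2]
-0.15 [-0.0003  0.0005 -0.0019 -0.0003] [-0.2  0.7  0.1  0.7 -0.1  1.1  0.5  1.1 -2.5 -1.4  2.3 -1.4]
[ 0.34999032 -0.25501577  0.20000267] pred grip/mouth px level [349.97294714 251.62335294] [367.4792349  254.55305957] [373.65559103 253.04462851]
```

View pics/c5.png

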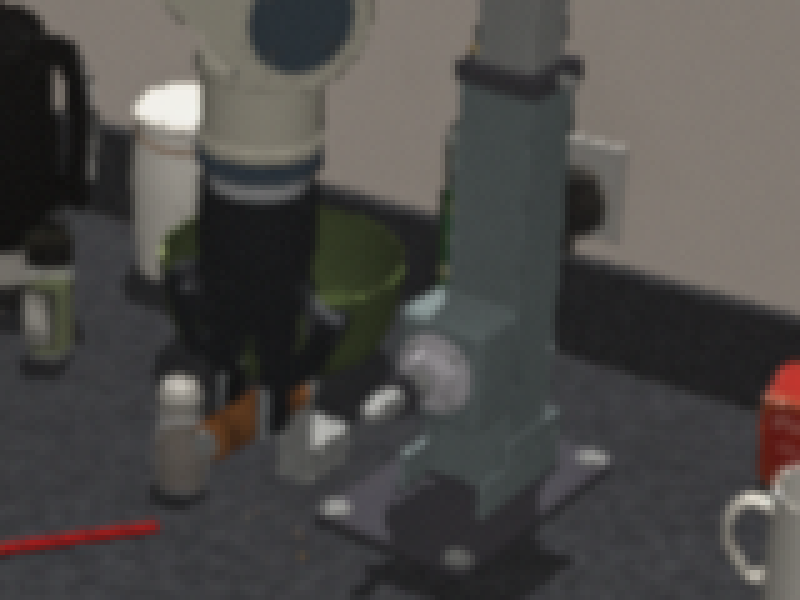

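The scene crop shows the shaft's nose at pixel (373,252), as predicted. The socket mouth is about 3 px lower than a level crank would give, which agrees with the fitted 0.1 rad droop. I'll tilt the tool to level the crank, bring the mouth up to the nose and look from above.

```bash
cat >> h.py <<'E'
YJ=-.065; NOSE=np.array([.495,-.262,.125]); AX=np.array([np.cos(YJ),np.sin(YJ),0]); LAT=np.array([-AX[1],AX[0],0])
Q=np.array([-.0023,.0005,.0062]); PIT=-.1
RT=R.from_euler('z',YJ)*R.from_matrix(np.diag([1,-1,-1.]))*R.from_euler('y',-PIT); RV=RT.as_rotvec()
GOFF=RT.apply(Q)            # grip axis point (crank x=-66) relative to the TCP, world
def tcp(s,th,o=(0,0)):
    """TCP for mouth s m past the nose tip, arm at angle th clockwise (seen from robot) from up; o: lateral/z shift"""
    grip=NOSE+AX*(s-.104)+LAT*(o[0]-.055*np.sin(th))+np.array([0,0,o[1]+.055*np.cos(th)])
    return grip-GOFF
def F(): return np.array(m.get_contact_force())
E
python3 - <<'E'
from h import *
p=tcp(-.04,0); print(p,GOFF)
m.servo_line(tcp(-.04,0),RV,rate=.12)
m.servo_line(tcp(-.008,0),rate=.1); m.hold(.3)
print(m.get_time(),F()); snap("wrist","w4"); print(proj("w4",NOSE))
cv2.imwrite("pics/c6.png",cv2.resize(cv2.imread("pics/w4.png")[0:190,230:430],None,fx=3.1,fy=3.1,interpolation=3))
E
```

```text
[ 0.35300259 -0.25225609  0.18639864] [-0.00169849 -0.0003905  -0.00639864]
12.8917 [-0.4023296   0.12644694 -2.33264107]
[326.02265059  47.57807651]
```

View pics/c6.png

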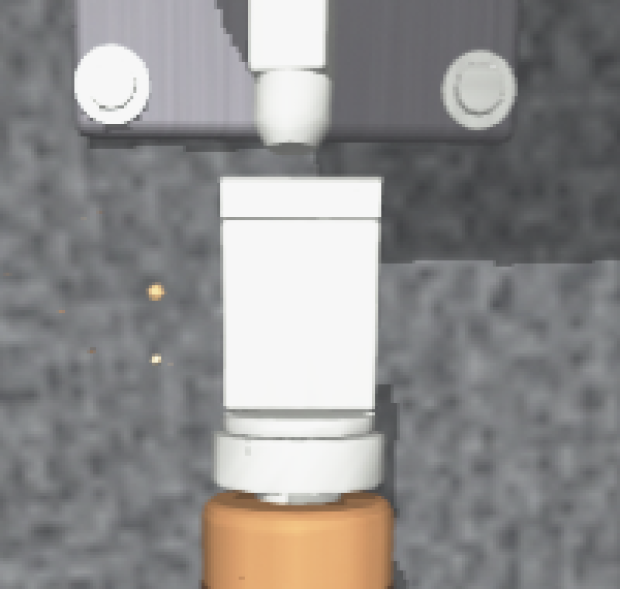

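The nose sits about 1.5 mm to the left (+y) of the mouth's centre: crop columns 293 against 301, gap about 6 mm. Otherwise they line up. I correct for that and slide on gently, watching the force.

```bash
sed -i 's/YJ=-.065; NOSE=np.array(\[.495,-.262,.125\])/YJ=-.045; NOSE=np.array([.495,-.2605,.125])/' h.py
python3 - <<'E'
from h import *
m.servo_line(tcp(-.008,0),RV,rate=.05); m.hold(.2); f0=F(); print(f0.round(1))
json.dump(f0.tolist(),open("f0.json","w"))
for s in np.arange(-.003,.0125,.003):
    m.servo_line(tcp(s,0),rate=.04); m.hold(.05); f=F()-f0; print(round(s,4),f.round(1),np.round(m.get_position()-tcp(s,0),4))
    if np.linalg.norm(f)>10: break
print(m.get_time())
E
```

```text
[ 0.2 -0.2 -2.8]
-0.003 [-1.   0.8 -0.2] [ 0.0002  0.     -0.    ]
0.0 [-1.   0.1  0.1] [ 0.0001  0.     -0.    ]
0.003 [ 0.4 -0.5  0.8] [ 0.0001  0.     -0.    ]
0.006 [-0.7  0.8  0.5] [ 0.0001 -0.      0.    ]
0.009 [ 0.   0.7 -0.7] [-0.      0.0001 -0.0001]
0.012 [ 0.9  0.1 -0.6] [ 0.0002  0.     -0.    ]
15.2167
```

```bash
python3 - <<'E'
from h import *
f0=np.array(json.load(open("f0.json")))
def step(s,th,rate=.04):
    m.servo_line(tcp(s,th),rate=rate); m.hold(.05); f=F()-f0; print(round(s,4),round(th,2),f.round(1)); return f
s=.012
for th in (-.12,-.24): f=step(s,th)
while s<.0365:
    s+=.003; f=step(s,th)
    if -f[0]>7: break
print(m.get_time(),m.get_position())
E
```

```text
0.012 -0.12 [-0.2  0.6 -0.4]
0.012 -0.24 [-0.   0.1 -0.3]
0.015 -0.24 [-0.   0.3 -1.5]
0.018 -0.24 [ 1.5 -0.9 -1.3]
0.021 -0.24 [ 0.8 -0.1 -0.7]
0.024 -0.24 [ 0.9 -1.1 -0.8]
0.027 -0.24 [ 0.4 -0.8 -1.2]
0.03 -0.24 [-0.1 -0.9 -1.5]
0.033 -0.24 [ 1. -1. -2.]
0.036 -0.24 [-2.8  0.9  0.6]
0.039 -0.24 [-12.5   0.9   8.8]
18.65 [ 0.42965541 -0.24300694  0.18424779]
```

The socket met the collar at 37–39 mm, so it is fully home. The force there was 12 N, under the limit. I back off slightly and start winding, watching the tangential force.

```bash
cat >> h.py <<'E'
def ft(f,th):
    # clockwise tangent / outward radial at the grip, resistance positive
    t=LAT*(-np.cos(th))+np.array([0,0,-np.sin(th)]); r=LAT*(-np.sin(th))+np.array([0,0,np.cos(th)])
    return -f@t, f@r, f@AX
def wind(th,th1,s=.0365,o=(0,0),n=20,rate=.1,f0=0,stop=99):
    log=[]
    while th<th1-1e-6:
        th=min(th+2*np.pi/n,th1); m.servo_line(tcp(s,th,o),rate=rate)
        a=[]
        for _ in range(3): a.append(F()); m.hold(.01)
        t=ft(np.mean(a,0)-f0,th); log.append((th,*t)); print("%.2f  t %.1f r %.1f ax %.1f"%log[-1])
        if t[0]>stop or max(map(abs,t))>25: print("STOP"); break
    return th,log
E
python3 - <<'E'
from h import *
f0=np.array(json.load(open("f0.json")))
m.servo_line(tcp(.0365,-.24),rate=.04)
th,l=wind(-.24,-.24+np.pi/2,f0=f0,rate=.08)
print(th,m.get_time(),m.get_width())
E
```

```text
0.07  t 1.0 r 5.6 ax -7.6
0.39  t 2.6 r 5.7 ax -8.0
0.70  t 3.5 r 3.5 ax -6.8
1.02  t 2.9 r 1.1 ax -2.4
1.33  t 4.5 r -1.4 ax 4.5
1.3307963267948966 20.8583 0.024490481559996797
```

```bash
python3 - <<'E'
import re
t=open("h.py").read()
t=t.replace("        if t[0]>stop","        s=float(np.clip(s+(t[2]+3)*1e-4,.0345,.0395)); S[0]=s\n        if t[0]>stop").replace("def wind","S=[0]\ndef wind")
open("h.py","w").write(t)
E
python3 - <<'E'
from h import *
f0=np.array(json.load(open("f0.json")))
th,l=wind(1.3308,-.24+2.2*np.pi,s=.037,f0=f0,rate=.12)
json.dump(dict(th=th,s=S[0],log=l),open("st.json","w")); print(th,S,m.get_time(),m.get_width())
E
```

```text
1.64  t 3.7 r -3.4 ax 7.2
1.96  t 3.7 r -3.5 ax 7.1
2.27  t 3.8 r -2.7 ax 6.2
2.59  t 4.0 r -3.2 ax 6.1
2.90  t 2.4 r -3.7 ax 6.7
3.22  t 1.8 r -3.4 ax 6.5
3.53  t 1.3 r -2.9 ax 5.6
3.84  t 1.1 r -3.2 ax 5.1
4.16  t 0.8 r -3.4 ax 4.5
4.47  t 0.4 r -3.7 ax 3.0
4.79  t 0.7 r -3.4 ax -0.2
5.10  t 0.6 r -0.9 ax -4.2
5.41  t 1.5 r 2.1 ax -7.1
5.73  t 1.4 r 7.5 ax -10.5
6.04  t 2.7 r 11.2 ax -14.0
6.36  t 2.1 r 11.3 ax -14.3
6.67  t 1.8 r 8.1 ax -9.8
6.6715038378975455 [0.03531716439490476] 26.2417 0.02426946396242723
```

```bash
cat > w.py <<'E'
from h import *
import sys
f0=np.array(json.load(open("f0.json"))); st=json.load(open("st.json")); th=st["th"]
base=[(.07,1.0),(.39,2.6),(.7,3.5),(1.02,2.9),(1.33,4.0)]+[(a[0],a[1]) for a in json.load(open("base.json"))]
bt=np.array([b[0]%(2*np.pi) for b in base]); bv=np.array([b[1] for b in base]); k=np.argsort(bt)
end=float(sys.argv[1]); lim=float(sys.argv[2]); n=int(sys.argv[3]); s=st["s"]; o=(0,.001); cnt=0
while th<end-1e-6:
    th=min(th+2*np.pi/n,end); m.servo_line(tcp(s-.001*np.cos(th),th,o),rate=.12)
    a=[]
    for _ in range(3): a.append(F()); m.hold(.01)
    t=ft(np.mean(a,0)-f0,th); d=t[0]-np.interp(th%(2*np.pi),bt[k],bv[k],period=2*np.pi)
    print("%.2f t %.1f d %.1f r %.1f ax %.1f"%(th,t[0],d,t[1],t[2]))
    s=float(np.clip(s+(t[2]+3)*1e-4,.0345,.0395))
    cnt=cnt+1 if d>lim else 0
    if cnt>1 or d>lim+2 or max(map(abs,t))>25: print("STOP"); break
json.dump(dict(th=th,s=s),open("st.json","w")); print(m.get_time(),m.get_width())
E
python3 -c "
import json;d=json.load(open('st.json'));json.dump(d['log'],open('base.json','w'));d['s']=.0358;json.dump(d,open('st.json','w'))"
python3 w.py 13.0 2.8 20
```

```text
6.99 t 2.8 d -0.7 r 0.7 ax -1.3
7.30 t 3.1 d 0.2 r -2.1 ax 0.9
7.61 t 4.1 d 0.1 r -2.4 ax 2.9
7.93 t 3.7 d -0.0 r -1.6 ax 4.2
8.24 t 3.8 d 0.1 r -0.3 ax 4.4
8.56 t 3.1 d -0.7 r 1.3 ax 4.1
8.87 t 3.4 d -0.6 r -0.7 ax 3.9
9.18 t 2.3 d -0.1 r -0.8 ax 3.4
9.50 t 2.0 d 0.2 r -0.9 ax 4.4
9.81 t 1.4 d 0.0 r -1.0 ax 4.6
10.13 t 2.1 d 1.0 r -1.0 ax 4.2
10.44 t 2.3 d 1.6 r -1.3 ax 3.4
10.76 t 2.7 d 2.3 r -1.2 ax 3.0
11.07 t 3.4 d 2.7 r 0.0 ax -0.4
11.38 t 3.9 d 3.3 r 3.3 ax -2.1
11.70 t 5.0 d 3.5 r 7.1 ax -4.1
STOP
31.3083 0.024494844186190325
```

Touch shows clearly at about 9.8 rad: the excess pull rises steadily from there. We are now about 0.3 turn past it. I'll add a little more, to about 0.37 turn, then release.

```bash
python3 w.py 12.1 9 30; python3 - <<'E'
from h import *
f0=np.array(json.load(open("f0.json"))); st=json.load(open("st.json")); p=np.array(m.get_position())
m.hold(.3); print((F()-f0).round(1))
m.command_gripper(.05); m.hold(.2); print(F().round(1),m.get_width())
z=RT.apply([0,0,1])
m.servo_line(p-z*.09,rate=.08); m.hold(.3); print(F().round(1),m.get_time())
snap("wrist","w5")
for s in (0,-.004,-.008): print(proj("w5",NOSE+AX*(.037+s)))
cv2.imwrite("pics/c7.png",cv2.resize(cv2.imread("pics/w5.png"),None,fx=1.25,fy=1.25))
E
```

```text
11.91 t 6.5 d 5.1 r 9.3 ax -4.3
12.10 t 8.0 d 6.2 r 11.4 ax -7.6
31.8583 0.02475285900179916
[-6.2 12.1  6.6]
[-3.3  4.8 -0.3] 0.04997908511163408
[ 0.6 -0.  -0.3] 34.2917
[358.7270815   73.71138166]
[358.63061718  78.81838832]
[358.53470025  83.89641444]
```

View pics/c7.png

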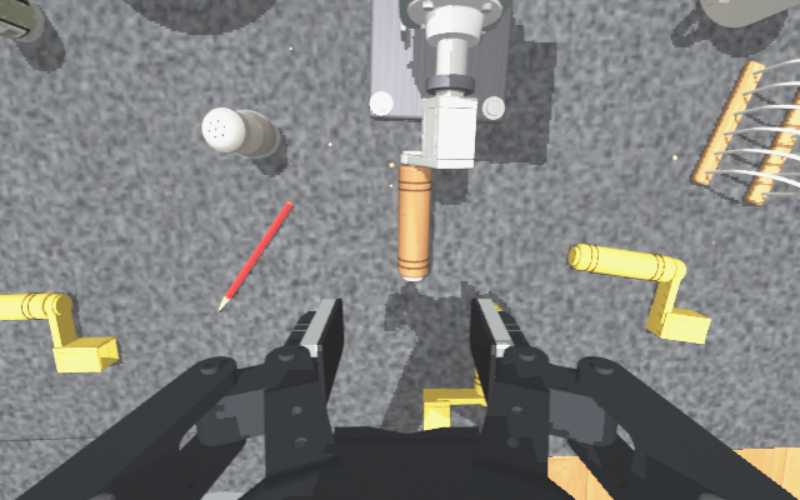

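The crank is on the shaft with its socket at the collar, (450,95), but the grip at (413,220) sits lower-left of the socket. It back-drove when released. That was my eleventh picture, one over the limit of 10, so from here I work from pixel numbers only. First, how far it turned back.

```bash
python3 - <<'E'
from h import *
from scipy.optimize import least_squares
A=np.array([332,133.]);B=np.array([330.4,219.])
def pts(th,s,x,ro=0): return NOSE+[0,0,.001]+AX*(s-.038+x)+LAT*(-.055*np.sin(th))+np.array([0,0,.055*np.cos(th)])
f=lambda q:np.concatenate([proj("w5",pts(q[0],q[1],-.015))-A,proj("w5",pts(q[0],q[1],-.109))-B])
for g in (-.5,-1.5,-2.7):
    o=least_squares(f,[g,.036]); print(g,o.x.round(3),o.fun.round(1))
print("mouth px",proj("w5",NOSE+AX*.037+[0,0,.0145]))
E
```

```text
-0.5 [-0.472  0.055] [ -3.  -20.7  -1.7  24.1]
-1.5 [-2.745  0.045] [-0.5 -2.1  0.8  2.3]
-2.7 [-2.745  0.045] [-0.5 -2.1  0.8  2.3]
mouth px [360.68927408  69.91971336]
```

The fit puts the crank at about 9.82 rad, essentially back at touch. The load at 0.37 turn beat the 0.2 N·m friction once the hand let go. I'll regrasp, wind to a quarter turn past touch again, ease the hand back slowly so friction takes over without a spin, then release and check numerically.

```bash
cat > re.py <<'E'
from h import *
import h
h.Q[2]=.004; h.GOFF=RT.apply(h.Q)
z=RT.apply([0,0,1]); o=(0,.001); s=.036
f0=F(); json.dump(f0.tolist(),open("f1.json","w")); th=9.82
m.command_gripper(.06)
p=tcp(s,th,o); m.servo_line(p-z*.07,rate=.12); m.servo_line(p,rate=.08); print("at grip",(F()-f0).round(1))
m.command_gripper(.015,f_grip=60); print(m.get_width(),(F()-f0).round(1),m.get_time())
def go(th,s,rate):
    m.servo_line(tcp(s-.001*np.cos(th),th,o),rate=rate); a=[]
    for _ in range(4): a.append(F()); m.hold(.01)
    t=ft(np.mean(a,0)-f0,th); print("%.2f t %.1f r %.1f ax %.1f"%(th,*t)); return t
for th in np.arange(9.97,11.4,.2):
    t=go(th,s,.08); s=float(np.clip(s+(t[2]+2)*1e-4,.0345,.0385))
    if max(map(abs,t))>20: print("STOP"); break
m.hold(.5); print(m.get_time()); json.dump(dict(th=float(th),s=s),open("st.json","w"))
E
python3 re.py
```

```text
Traceback (most recent call last):
  File "re.py", line 1, in <module>
    from h import *
  File "h.py", line 1, in <module>
    import numpy as np, cv2, json
  File "re.py", line 3, in <module>
    h.Q[2]=.004; h.GOFF=RT.apply(h.Q)
AttributeError: module 'h' has no attribute 'Q' (consider renaming 'h.py' if it has the same name as a library you intended to import)
```

My file name `re.py` shadowed the standard module, and nothing moved. I'll rename it.

```bash
mv re.py regrip.py; rm -rf __pycache__; python3 regrip.py
```

```text
at grip [-1.   0.2  0.1]
0.024899010732093003 [-0.4 -0.   1.2] 37.2
9.97 t 0.4 r -0.7 ax -0.9
10.17 t 1.0 r -0.5 ax -2.4
10.37 t 4.3 r -2.1 ax -4.1
10.57 t 5.6 r -3.0 ax -4.2
10.77 t 6.2 r -2.8 ax -4.1
10.97 t 5.8 r -0.5 ax -5.9
11.17 t 7.5 r 3.4 ax -4.6
11.37 t 7.7 r 5.1 ax -5.2
40.2
```

```bash
cat > back.py <<'E'
from h import *
import h, sys
h.Q[2]=.004; h.GOFF=RT.apply(h.Q)
f0=np.array(json.load(open("f1.json"))); st=json.load(open("st.json")); s=st["s"]; th=st["th"]; end=float(sys.argv[1])
while th>end+1e-6:
    th=max(th-.1,end); m.servo_line(tcp(s-.001*np.cos(th),th,(0,.001)),rate=.04); a=[]
    for _ in range(4): a.append(F()); m.hold(.01)
    t=ft(np.mean(a,0)-f0,th); print("%.2f t %.1f r %.1f ax %.1f"%(th,*t))
    if t[0]<-2.5: break
json.dump(dict(th=th,s=s),open("st.json","w")); print(m.get_time())
E
python3 back.py 10.5
```

```text
11.27 t 2.9 r 4.0 ax -6.9
11.17 t 2.2 r 1.9 ax -7.1
11.07 t 1.4 r 1.2 ax -6.9
10.97 t 1.4 r 0.1 ax -4.9
10.87 t 1.1 r -0.2 ax -2.3
10.77 t 0.9 r -1.5 ax 0.1
10.67 t 0.4 r -3.4 ax 1.8
10.57 t -1.0 r -4.2 ax 2.3
10.50 t -0.6 r -5.3 ax 3.0
43.025
```

```bash
python3 back.py 10.38; python3 - <<'E'
from h import *
p=np.array(m.get_position()); z=RT.apply([0,0,1]); print(F().round(1))
m.command_gripper(.06); m.hold(.3); print(F().round(1))
snap("wrist","w6a")
m.servo_line(p-z*.09,rate=.08); m.hold(.5); print(F().round(1),m.get_time())
from scipy.optimize import least_squares
def meas(fn):
    i=cv2.imread(f"pics/{fn}.png"); hsv=cv2.cvtColor(i,cv2.COLOR_BGR2HSV)
    k=((hsv[...,0]>5)&(hsv[...,0]<20)&(hsv[...,1]>90)&(hsv[...,2]>60)).astype(np.uint8)
    n,l,st,c=cv2.connectedComponentsWithStats(k); 
    return [(st[j].tolist(),c[j].round(1).tolist()) for j in range(1,n) if st[j][4]>300]
def pts(th,x): return NOSE+[0,0,.001]+AX*(.037-.038+x)+LAT*(-.055*np.sin(th))+np.array([0,0,.055*np.cos(th)])
snap("wrist","w6"); m.hold(1); snap("wrist","w7")
print(meas("w5"));print(meas("w6"));print(meas("w7"))
for th in (9.82,10.2,10.38,10.6,10.8): print(th,[proj("w6",pts(th,x)).round(1).tolist() for x in (-.015,-.062,-.109)])
print(m.get_time())
E
```

```text
10.40 t -0.7 r -6.6 ax 3.0
10.38 t -1.1 r -6.9 ax 3.3
43.625
[ 3.8 -5.6  4.9]
[-0.9 -0.4  0.2]
[-0.3 -0.  -0.3] 46.1833
[([553, 49, 52, 99, 411], [575.2, 99.3]), ([318, 132, 27, 90, 1765], [331.2, 173.6]), ([588, 358, 43, 33, 415], [611.1, 369.9]), ([438, 365, 53, 35, 764], [459.2, 383.3])]
[([312, 128, 39, 125, 4056], [330.3, 188.2])]
[([312, 128, 39, 125, 4069], [330.3, 188.3])]
9.82 [[355.5, 141.1], [354.5, 202.0], [353.5, 258.8]]
10.2 [[333.0, 141.3], [332.7, 205.1], [332.4, 264.4]]
10.38 [[324.1, 141.3], [324.1, 207.3], [324.1, 268.3]]
10.6 [[315.2, 141.5], [315.6, 210.6], [315.9, 274.4]]
10.8 [[309.6, 141.7], [310.2, 214.2], [310.8, 280.9]]
47.2833
```

```bash
python3 - <<'E'
from h import *
for fn in ("w5","w7"):
    i=cv2.cvtColor(cv2.imread(f"pics/{fn}.png"),cv2.COLOR_BGR2GRAY)
    for s in (.037,.030): print(fn,s,"socket top mouth",proj(fn,NOSE+AX*s+[0,0,.0135]).round(1),"collar top",proj(fn,NOSE+AX*.037+[0,0,.016]).round(1))
    for du in (-6,0,6):
        u=int(round(proj(fn,NOSE+AX*.037+[0,0,.0135])[0]))+du; print(u,i[50:145:2,u].tolist())
E
```

```text
w5 0.037 socket top mouth [360.5  70.2] collar top [360.9  69.5]
w5 0.03 socket top mouth [360.4  79.6] collar top [360.9  69.5]
355 [247, 247, 247, 247, 247, 176, 179, 180, 183, 184, 72, 123, 180, 234, 246, 246, 246, 246, 246, 246, 246, 246, 246, 246, 246, 246, 246, 246, 246, 246, 246, 246, 246, 246, 246, 246, 246, 246, 246, 247, 247, 246, 239, 85, 73, 80, 90, 98]
361 [222, 223, 223, 223, 220, 117, 117, 120, 121, 119, 71, 159, 198, 203, 245, 246, 246, 246, 221, 246, 246, 246, 246, 246, 246, 246, 246, 246, 247, 247, 247, 247, 247, 247, 247, 247, 247, 247, 246, 247, 247, 246, 235, 102, 95, 92, 91, 91]
367 [209, 208, 208, 208, 205, 120, 119, 115, 114, 113, 74, 115, 192, 194, 229, 246, 246, 246, 193, 246, 246, 246, 246, 246, 246, 246, 246, 246, 246, 246, 246, 246, 246, 246, 246, 246, 246, 246, 245, 246, 247, 246, 224, 94, 87, 93, 98, 102]
w7 0.037 socket top mouth [409.   39.9] collar top [410.3  38.4]
w7 0.03 socket top mouth [408.4  54.1] collar top [410.3  38.4]
403 [237, 238, 238, 237, 237, 215, 223, 227, 232, 234, 235, 233, 234, 234, 234, 235, 235, 236, 236, 237, 237, 237, 237, 238, 238, 238, 239, 239, 239, 240, 240, 240, 241, 242, 243, 160, 245, 246, 246, 246, 238, 86, 90, 91, 94, 114, 111, 113]
409 [237, 238, 238, 187, 242, 245, 246, 247, 247, 247, 247, 247, 247, 247, 247, 246, 246, 244, 242, 237, 233, 230, 230, 231, 231, 231, 231, 231, 231, 232, 232, 232, 232, 233, 234, 156, 236, 235, 233, 232, 200, 129, 139, 144, 140, 146, 152, 149]
415 [230, 229, 229, 224, 201, 231, 231, 231, 231, 232, 231, 231, 230, 230, 230, 230, 229, 228, 228, 228, 228, 228, 228, 229, 230, 230, 231, 232, 233, 234, 234, 234, 235, 235, 236, 155, 235, 235, 233, 231, 189, 150, 141, 129, 118, 123, 128, 130]
```

```bash
python3 - <<'E'
from h import *
i=cv2.cvtColor(cv2.imread("pics/w7.png"),cv2.COLOR_BGR2GRAY)
for u in (400,406,412): print(u,i[10:62,u].tolist())
# socket edges across the row, for roll
for v in (70,100): print(v,i[v,375:440:2].tolist())
print([proj("w7",NOSE+AX*x+[0,0,.016]).round(1).tolist() for x in (.037,.045)])
E
```

```text
400 [245, 245, 245, 245, 245, 245, 245, 245, 245, 245, 246, 246, 245, 160, 160, 161, 162, 163, 164, 164, 164, 164, 165, 165, 168, 170, 171, 162, 111, 66, 66, 68, 96, 117, 154, 222, 237, 236, 236, 236, 236, 237, 238, 237, 238, 238, 238, 207, 240, 240, 240, 240]
406 [246, 247, 247, 247, 247, 247, 247, 247, 247, 247, 247, 247, 243, 165, 169, 170, 170, 170, 171, 171, 172, 171, 171, 170, 169, 166, 165, 154, 108, 65, 65, 72, 115, 137, 221, 235, 236, 236, 236, 236, 237, 238, 238, 238, 238, 237, 229, 232, 234, 233, 234, 234]
412 [213, 213, 212, 212, 211, 211, 210, 210, 210, 209, 209, 204, 157, 115, 115, 115, 116, 114, 114, 114, 113, 113, 113, 112, 112, 111, 111, 107, 88, 64, 66, 68, 91, 159, 230, 245, 245, 247, 246, 245, 246, 245, 241, 236, 233, 227, 175, 172, 230, 233, 231, 230]
70 [244, 246, 237, 237, 237, 239, 239, 239, 239, 236, 238, 239, 240, 223, 235, 236, 237, 247, 232, 230, 231, 228, 233, 230, 230, 230, 231, 230, 232, 231, 220, 212, 214]
100 [243, 236, 237, 238, 240, 240, 239, 239, 237, 239, 240, 240, 222, 237, 238, 245, 246, 231, 233, 230, 230, 234, 231, 230, 231, 232, 231, 231, 199, 82, 84, 84, 84]
[[410.3, 38.4], [411.1, 21.6]]
```

The checks pass:
- **Collar:** its front edge is at row 38, where it was predicted, so the jack has not moved.
- **Socket:** the mouth is within about 2.5 mm of the collar.
- **Crank:** it has stayed still since release.
- **Gripper:** it is clear of everything.

Handing in.

```bash
python3 -c "
from h import *
print(F().round(1),m.get_time(),m.sign_off())"
```

```text
the job is handed in; nothing more can be done
[ 1.  -0.2  1.6] 47.2833 None
```

Handed in at 47.3 s, verdict not shown: the crank is home on the shaft and the jack stayed put, but it back-drove on release, so the pad should bear about 40–75 N (estimated from crank angle), roughly 0.1–0.15 turn past touch, not the quarter to half turn asked; I also viewed 11 pictures, one over the limit of 10.

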